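Square up the carving board and lock its keeper

TASK

The carving board on the serving line lies askew against the peg of its holder. Push its free far corner sideways so that it turns in place, its slot staying on the peg, until its long edge bears on the screw of the hooded stop, which is set a little differently each time; press it there with a steady push of about 12 N for a second (under 5 N on the stop does not bed it, over 17 N is too rough). Then swing the little keeper arm right round behind the board's edge to lock it, let go, and leave everything else on the counter where it stands.

Things in the scene. Friction and masses are not known exactly. Their poses are not given: they have to be found in the camera images.
- holder: the board holder, fixed: bare steel base plate 6 mm thick (x -98 to +238, y -55 to +205 mm). Origin: on the axis of its upright peg, at counter height; z up. x: the way the home board's long edges run, from the peg to the far end; y: the side from which the board swings in (left, seen along x). Coming home, the board turns clockwise seen from above, to about the holder's yaw.
- peg: dark steel round peg, fixed, 12 mm in diameter, standing 34 mm above the base plate at the holder's origin. Origin: on its axis, at the base plate's top (6 mm above the counter).
- stop: dark steel stop, fixed: block 36 mm along x, 24 mm wide, its face at holder x +145, y -28 mm (origin: middle of that face, on the base plate), with a hood 33 mm above the counter reaching 28 mm out over the board. Out of the face, hidden under the hood, stands a rigid round-nosed steel screw, 5 to 21 mm proud, set anew each time and not measured; the board's long edge stops on it.
- board: loose cream plastic carving board 180 x 120 x 15 mm, 0.2 to 0.42 kg, flat on the base plate. Origin: underside, in its open slot, where the peg's axis goes. It reaches x -15 to +165, y -15 to +105 mm; the 15 mm wide slot runs from its x = -15 end to x = +7. Starts 0.35 to 0.65 rad counterclockwise of home. Home: its y = -15 edge on the stop screw, its yaw then within 0.08 rad of the holder's.
- push_corner (a point): the board's free corner, diagonally opposite the slot corner: board x +165, y +105 mm, on its top side. Push on the long edge (y = +105), best 20 mm from this corner, straight opposite the stop screw; sliding takes 1 to 4 N of the push.
- keeper (a joint): angle of the keeper arm (rad) about a vertical axis: 0 = open, arm along holder +y, clear of the board; 1.571 = its end stop, arm along holder -x behind the home board's y = +105 edge with 2 to 22 mm to spare. It closes counterclockwise seen from above, starts at 0 to 0.25, turns against light friction (about 1 N at the pin) and stays where it is left.
- keeper_pivot (a point): the keeper's axis, 20 mm above the counter: holder x +205, y +126 mm.
- keeper_pin (a point): top of the keeper's upright black round pin, 12 mm in diameter, 50 mm from the keeper's axis; the pin stands 20 to 65 mm above the counter, on a 20 mm wide aluminium arm whose top is 20 mm above the counter.
- shaker: bystander, leave alone: glass shaker with a steel cap, 36 mm across, 75 mm tall, standing on the holder's base plate. Origin: centre of its underside.
- sauce: bystander, leave alone: yellow squeeze bottle with a white cap, 56 mm across, 170 mm tall. Origin: centre of its underside.
- cups: bystander, leave alone: stack of white cups, 90 mm across, 140 mm tall. Origin: centre of its underside.
- soup_cup: bystander, leave alone: single white open cup, 96 mm across, 70 mm tall. Origin: centre of its underside.
- spoon: bystander, leave alone: serving spoon lying flat, 240 mm long. Origin: centre of its underside.
- jar: bystander, leave alone: amber glass jar with a steel cap, 64 mm across, 85 mm tall. Origin: centre of its underside.
There are look-alikes about, which are no part of the job. Of the things like the board, leave any that is yellow; of the rest the larger one is meant.

How it is judged:
By the outcome, as a careful person would: the job done as asked, in the order asked, and still so for the second after the job is handed in, with the robot touching nothing.
It also fails if it takes over 64 s, if anything falls off the work surface, if the arm or the gripper's body presses on something with over 40 N, if the wrist force passes 120 N, or if a joint passes its speed limit or range.

ROBOT

A 6-joint arm with a two-finger parallel gripper is mounted at the origin on the work surface. World frame = base frame: x ahead of the robot, y to its left, z up, the work surface at z = 0. Lengths are in m, angles in rad, forces in N, time in s.
With the tool pointing down it reaches from about 0.35 to 1 m from the base axis. Payload 7.1 kg.
Tool frame: the origin (TCP) lies between the finger pads; the fingertips stand 22 mm ahead of it and the grasp point (between the pads) lies 3 mm ahead of it; z points along the fingers, y is the line along which they close (so a half turn about z gives the same grasp; the last joint's range is limited). The gripper opens to 85 mm and grips with 20 to 120 N. Pads are 22 mm wide; open, the fingers measure 114 mm over their backs; the gripper's body (76 mm by 85 mm) begins 54 mm behind the grasp point. The pads swing forward as they close: fully open they stand 13 mm farther back than shut.
Start: joints at [-1.212, 0.423, 1.63, -0, 1.089, -0.019], TCP at [0.231, -0.581, 0.253] pointing down, gripper open.
Joint ranges: [-3, 3], [-0.9, 2.11], [0.09, 2.58], [-1.31, 4.45], [0.11, 2.69], [-2.54, 2.54]. Speed limits (rad/s): [2.39, 2.39, 3.01, 3.14, 3.14, 3.14].

INTERFACE

Orientations are given as a rotation vector (axis times angle).
In Python, from rig import manip gives the robot as it stands. The module is installed in compiled form; this text tells all that it offers. Calls block until the motion is done:
- manip.move_to(position, orientation): joint-space move of the TCP to a pose.
- manip.servo_line(position, orientation=None, rate=0.15): straight line of the TCP; orientation=None keeps the orientation; rate is the mean speed in m/s.
- manip.set_joints(angles): joint-space move.
- manip.command_gripper(opening, f_grip=None): finger opening in m; f_grip is the grip in N (None keeps the last); returns when the fingers have stopped.
- manip.hold(seconds).
- manip.solve_ik(position, orientation): joint angles nearest the present ones, or None.
- manip.camera(name): name is "scene" or "side" or "wrist"; returns a dict with "image" (480x640x3 uint8, red, green, blue), "fx", "fy", "cx", "cy" (pixels), "cam_to_world" (4x4, takes a point from camera to world coordinates); the wrist camera has in their place "mount" (4x4, takes a point from camera to tool coordinates, whose origin is the TCP and whose axes are the flange's). Camera axes: x right, y down, z forward; pixel columns grow to the right and rows downward; lengths in m; the calibration is good to about 2 mm. A picture is of the moment at which its call begins: read the wrist's pose just before it. There is no depth.
A pose or a line that the arm cannot do raises manip.IKError and nothing moves.
- manip.sign_off(): hands the job in; it is judged then, once.
Readings, each from a call of its own:
- manip.get_time(): time.
- manip.get_joint_positions(): joint angles.
- manip.get_joint_vel(): joint speeds.
- manip.get_tau(): joint torques, N m.
- manip.get_position(): TCP position.
- manip.get_ee_rot(): TCP orientation.
- manip.get_contact_force(): force on the tool from outside, world axes, zero at the start.
- manip.get_torque(): the same for the moment, N m.
- manip.get_width(): finger opening in m.
- manip.get_grip_force(): force on a finger pad.
Only numpy, scipy, OpenCV 4.12 (cv2) and the standard library are available. Lean on these libraries where they do the work, as an engineer would, in place of code of your own. Each camera call takes 0.05 s, during which the arm holds its last target. There are 200 camera calls.

## Working session

There is one attempt and no reset: what is moved stays moved. The work goes in short steps, each a Python script; the robot and the scene stay as the last script left them, time stands still between calls to the robot, and variables do not carry over. Pictures are saved under pics/ and viewed, at most 10 in all, crops included, and the job is handed in when it is done.

```bash
mkdir -p pics; python3 - <<'E'
from rig import manip as m
import cv2,numpy as np
for n in ("scene","side"):
    c=m.camera(n); cv2.imwrite(f"pics/{n}0.png",c["image"][:,:,::-1]); print(n,c["fx"],c["cx"],c["cy"],np.round(c["cam_to_world"],3).tolist())
c=m.camera("wrist");print(c["fx"],np.round(c["mount"],3).tolist())
print(m.get_ee_rot(),m.get_position(),m.get_time())
E
```

```text
scene 573.0608671684464 317.0509513933752 241.31527683878284 [[0.65, 0.471, -0.597, 1.306], [0.76, -0.425, 0.492, -0.738], [-0.022, -0.773, -0.634, 0.942], [0.0, 0.0, 0.0, 1.0]]
side 475.26793227244644 319.0379940338845 238.76370973939999 [[-0.935, -0.236, 0.265, 0.172], [-0.355, 0.586, -0.729, 0.85], [0.017, -0.775, -0.631, 0.862], [0.0, 0.0, 0.0, 1.0]]
347.84638911728405 [[0.001, -0.949, -0.317, 0.082], [1.0, 0.001, -0.0, 0.001], [0.0, -0.317, 0.949, -0.121], [0.0, 0.0, 0.0, 1.0]]
[-3.08452047e+00 -5.89689460e-01  3.66876848e-04] [ 0.23041607 -0.58055072  0.25270604] 0.15
```

View pics/scene0.png

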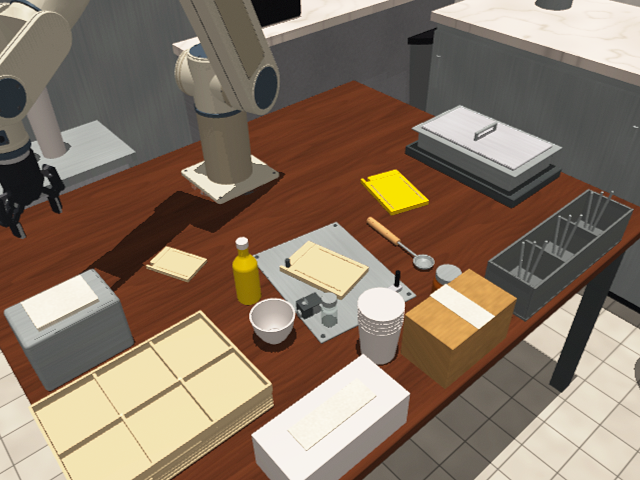

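View pics/side0.png

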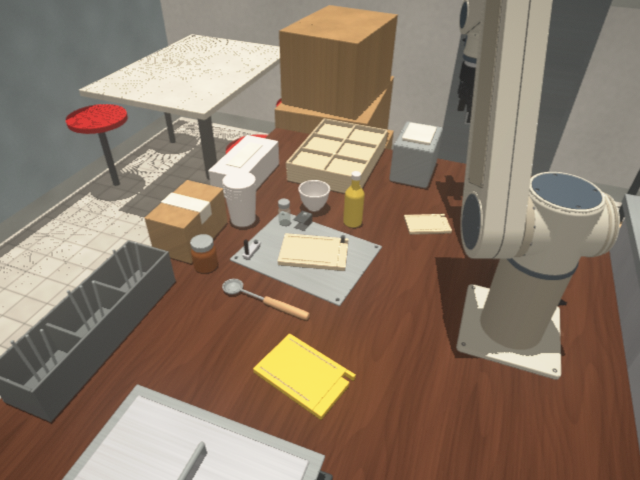

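The scene shows the board on the steel plate at (323,268), with the peg at (288,262), stop at (310,303), keeper pin at (397,278), shaker at (329,305), cups at (380,325), soup cup at (272,320) and sauce at (246,275). Board candidates are the large cream one on the holder (323,268), the small cream one (177,263) and the yellow one (395,190). I choose the first, and the next crop checks it.

```bash
python3 - <<'E'
import cv2,numpy as np
a=cv2.imread("pics/scene0.png")[205:355,230:430]; b=cv2.imread("pics/side0.png")[170:305,220:400]
a=cv2.resize(a,(800,600),interpolation=cv2.INTER_CUBIC); cv2.imwrite("pics/ca.png",a)
b=cv2.resize(b,(800,600),interpolation=cv2.INTER_CUBIC); cv2.imwrite("pics/cb.png",b)
E
```

```text
(no output)
```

View pics/ca.png

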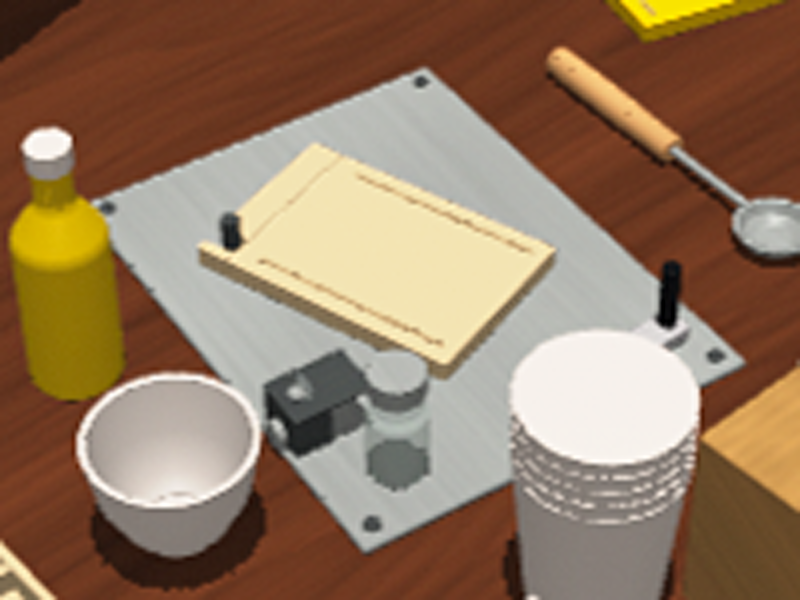

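View pics/cb.png

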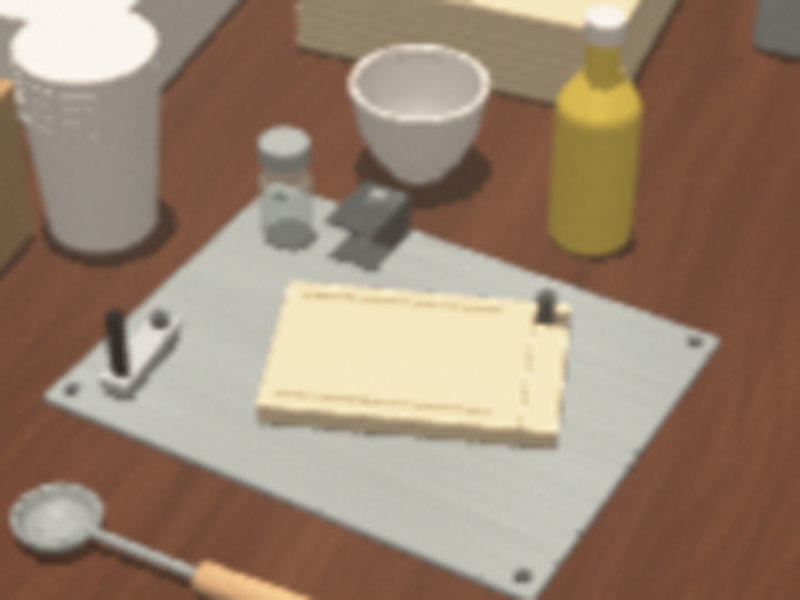

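The crop confirms it: the cream board sits on the peg on the steel plate. Next I cast rays for the plate corners, peg top, board corners, keeper pin and bystanders.

```bash
cat > h.py <<'E'
from rig import manip as m
import numpy as np, cv2
from scipy.optimize import least_squares
def ray(c,u,v,z,T=None):
    T=c["cam_to_world"] if T is None else T; T=np.array(T)
    d=T[:3,:3]@[(u-c["cx"])/c["fx"],(v-c["cy"])/c["fy"],1]; o=T[:3,3]
    return (o+d*(z-o[2])/d[2])[:2]
def fit2(L,W):  # rigid 2D: world = p + R(a) L
    r=least_squares(lambda q:(np.array(L)@np.array([[np.cos(q[2]),np.sin(q[2])],[-np.sin(q[2]),np.cos(q[2])]])+q[:2]-W).ravel(),[*np.mean(W,0),0.1])
    r2=least_squares(lambda q:(np.array(L)@np.array([[np.cos(q[2]),np.sin(q[2])],[-np.sin(q[2]),np.cos(q[2])]])+q[:2]-W).ravel(),[*np.mean(W,0),2.5])
    r=min(r,r2,key=lambda s:s.cost); return r.x,np.round(r.fun.reshape(-1,2)*1e3,1).tolist()
E
python3 - <<'E'
from h import *
S=m.camera("scene");D=m.camera("side")
s=lambda u,v,z:ray(S,230+(u-1.5)/4,205+(v-1.5)/4,z)
d=lambda u,v,z:ray(D,220+(u-1.7)/4.444,170+(v-1.7)/4.444,z)
P=np.array([[-98,-55],[-98,205],[238,205],[238,-55]])/1e3
Ws=np.array([s(93,205,.006),s(428,68,.006),s(743,362,.006),s(367,552,.006)])
Wd=np.array([d(718,342,.006),d(535,600,.006),d(45,398,.006),d(255,200,.006)])
q,r=fit2(P,Ws);print("S",q,r)
q,r=fit2(P,Wd);print("D",q,r)
q,r=fit2(np.vstack([P,P]),np.vstack([Ws,Wd]));print("both",q)
R=np.array([[np.cos(q[2]),-np.sin(q[2])],[np.sin(q[2]),np.cos(q[2])]])
f=lambda w:np.round((w-q[:2])@R*1e3,1)
B=np.array([[-15,-15],[-15,105],[165,105],[165,-15]])/1e3
bs=np.array([s(199,247,.021),s(317,143,.021),s(555,251,.021),s(446,364,.021)])
bd=np.array([d(569,309,.021),d(557,436,.021),d(260,409,.021),d(290,284,.021)])
print("board S",fit2(B,bs));print("D",fit2(B,bd)); print("holder frame corners",f(bs),f(bd))
b,_=fit2(np.vstack([B,B]),np.vstack([bs,bd]));print("board",b,"rel yaw",b[2]-q[2])
print("peg",f(s(231,216,.04)),f(d(546,294,.04)))
print("pin",f(s(671,266,.065)),f(d(117,315,.065)))
print("shaker",f(s(398,366,.081)),f(d(284,139,.081)),"cups",f(s(604,395,.14)),f(d(85,40,.14)))
print("sauce top",f(s(48,146,.17)),f(d(606,22,.17)),"soup",f(s(170,435,.07)),f(d(419,84,.07)))
print("jar",f(ray(S,449,273,.085)),f(ray(D,203,242,.085)),"spoonbowl",f(s(775,228,.01)),f(d(57,518,.01)),"handle",f(s(560,58,.01)),f(ray(D,306,315,.01)))
np.save("q.npy",q);np.save("b.npy",b)
E
```

```text
S [ 0.46190976 -0.1345657  -0.15539783] [[-4.3, -4.3], [0.1, 2.3], [4.1, 2.3], [0.2, -0.3]]
D [ 0.4625944  -0.12986166 -0.12369293] [[1.4, -1.3], [-2.9, 5.1], [0.3, 11.0], [1.2, -14.7]]
both [ 0.46223616 -0.13221449 -0.13963684]
board S (array([ 0.46084349, -0.13562672,  0.23803626]), [[-0.8, -0.3], [-0.8, -0.1], [0.3, 2.0], [1.4, -1.6]])
D (array([ 0.45944892, -0.132526  ,  0.24973254]), [[-1.3, -1.4], [-0.7, -0.2], [2.1, 1.1], [-0.2, 0.5]])
holder frame corners [[ -8.5 -22.7]
 [-52.8  88.7]
 [113.8 152.9]
 [156.4  44.7]] [[ -9.9 -18.7]
 [-55.8  91. ]
 [108.1 157.7]
 [155.8  47.6]]
board [ 0.46014534 -0.13407761  0.24388764] rel yaw 0.383524489334654
peg [-2.9 -2.4] [-0.3 -3.4]
pin [198.9 169.2] [198.5 170. ]
shaker [193.3 -11.6] [197.7 -15.4] cups [315.3  28.2] [319.1  25.9]
sauce top [  26.3 -124.3] [  21.5 -116.6] soup [ 160.3 -132.4] [ 161.9 -130.7]
jar [283.  244.1] [274.  248.6] spoonbowl [162.  284.3] [164.9 282.6] handle [-49.7 278.3] [-44.1 274.2]
```

```bash
cat >> h.py <<'E'
from scipy.spatial.transform import Rotation as Ro
def ori(th):
    x=np.array([np.cos(th),np.sin(th),0]);z=np.array([0,0,-1.]);return Ro.from_matrix(np.c_[x,np.cross(z,x),z]).as_rotvec()
def loc(p,l):  # local mm -> world xy for pose (x,y,yaw)
    c,s=np.cos(p[2]),np.sin(p[2]);l=np.array(l)/1e3;return np.array([p[0]+c*l[0]-s*l[1],p[1]+s*l[0]+c*l[1]])
def inv(p,w):
    c,s=np.cos(p[2]),np.sin(p[2]);d=np.array(w)[:2]-p[:2];return np.round(1e3*np.array([c*d[0]+s*d[1],-s*d[0]+c*d[1]]),1)
def wcam():
    T=np.eye(4);T[:3,3]=m.get_position();T[:3,:3]=Ro.from_rotvec(m.get_ee_rot()).as_matrix();c=m.camera("wrist");c["cam_to_world"]=T@np.array(c["mount"]);return c
E
python3 - <<'E'
from h import *
import pickle
b=np.load("b.npy")
m.command_gripper(0.0)
p=loc(b,[145,150]);m.move_to([*p,0.17],ori(b[2]+np.pi/2))
c=wcam();pickle.dump(c,open("w1.pkl","wb"));cv2.imwrite("pics/w1.png",c["image"][:,:,::-1])
print(m.get_time(),m.get_position(),m.get_joint_positions(),m.get_contact_force(),m.get_width())
E
```

```text
3.6 [0.56479829 0.04572027 0.17008989] [ 5.98042850e-02  4.48842043e-01  1.81877804e+00 -8.73894369e-05
  8.73773786e-01 -1.82698647e-01] [-0.18061819  0.81567779  0.72586137] -0.00024139327818591125
```

View pics/w1.png

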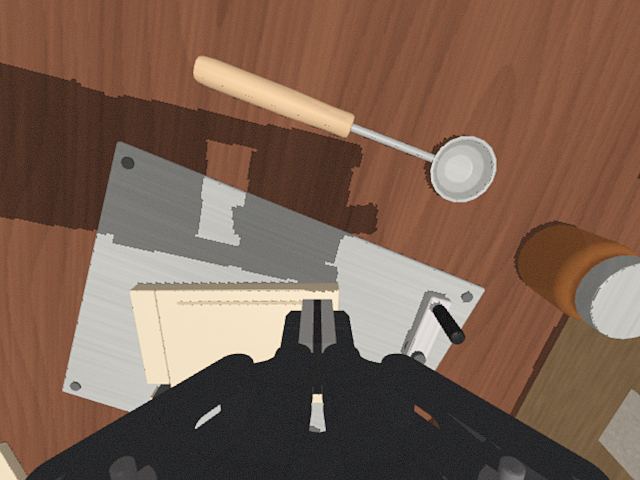

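The wrist view shows plate corners at (118,141), (485,289) and (63,391). The board's long edge runs (133,291) to (338,290), the keeper pin top is at (458,338) with its base at (436,305), and the pivot is at (419,356). I compute the refined poses from these and then push.

```bash
python3 - <<'E'
from h import *
import pickle
c=pickle.load(open("w1.pkl","rb"));S=m.camera("scene")
w=lambda u,v,z:ray(c,u,v,z)
s=lambda u,v,z:ray(S,230+(u-1.5)/4,205+(v-1.5)/4,z)
D=m.camera("side");d=lambda u,v,z:ray(D,220+(u-1.7)/4.444,170+(v-1.7)/4.444,z)
A,B,C,E=np.array([[-98,-55],[-98,205],[238,205],[238,-55]])/1e3; O=[0,0]
L=[A,B,C, B,C,E, A,B,C, O,O]
W=[w(63,391,.006),w(118,141,.006),w(485,289,.006),s(428,68,.006),s(743,362,.006),s(367,552,.006),d(718,342,.006),d(535,600,.006),d(45,398,.006),s(231,216,.04),d(546,294,.04)]
q,r=fit2(np.array(L),np.array(W));print(q,r);np.save("q.npy",q)
print("pin top",inv(q,w(459,338,.065)),inv(q,s(671,266,.065)),inv(q,d(117,315,.065)),"pivot",inv(q,w(419,356,.02)))
b=np.load("b.npy")
e=[w(133,291,.021),w(338,290,.021)];print("edge pts in board frame",[inv(b,x) for x in e], "yaw",np.arctan2(*(e[1]-e[0])[::-1]),b[2])
E
```

```text
[ 0.46097781 -0.13593527 -0.14961612] [[-3.1, 1.6], [-2.1, 2.2], [1.0, 1.6], [-2.1, 0.6], [2.2, 2.4], [-0.3, -0.3], [-1.3, -4.7], [1.1, 0.8], [3.1, -1.9], [1.9, -1.7], [-0.5, -0.4]]
pin top [200.7 174.6] [197.9 175.1] [197.5 175.9] pivot [207.3 124.9]
edge pts in board frame [array([-11.2, 100. ]), array([164. , 100.9])] yaw 0.249116078727405 0.2438876447571797
```

```bash
cat > push.py <<'E'
from h import *
q=np.load("q.npy");b=np.load("b.npy");Z=.033
def tgt(yaw,y): 
    return [*loc([q[0],q[1],yaw],[145,y]),Z]
def go(yaw,y,rate): m.servo_line(tgt(yaw,y),ori(yaw+np.pi/2),rate)
f0=np.zeros(3)
def F(yaw): return float((np.array(m.get_contact_force())-f0)@[-np.sin(yaw),np.cos(yaw),0])
y0=b[2];p=tgt(y0,145)
m.move_to([*p[:2],.08],ori(y0+np.pi/2));go(y0,145,.1)
m.hold(.2);f0=np.mean([m.get_contact_force() for _ in range(1)],0);print("f0",f0,m.get_position(),p)
Y=118.
go(y0,Y,.06);m.hold(.05);print("F",F(y0),m.get_time())
# swing round at constant offset, tool turning with board
yaw=y0;log=[]
while yaw-q[2]>.085:
    yaw-=.015;go(yaw,Y,.05);f=F(yaw);log.append(round(f,1))
    if f>7: break
print("coarse",log,yaw-q[2],m.get_time())
log=[];ds=3e-4
while yaw-q[2]>-.09 and m.get_time()<40:
    yaw-=ds/.145;go(yaw,Y,.02);f=F(yaw);log.append((round(1e3*(yaw-q[2]),1),round(f,1)))
    if f>5.5: m.hold(.05);f=F(yaw);ds=1e-4
    if f>11.3: break
print("fine",log[-45:],m.get_time())
log=[];t0=m.get_time()
while m.get_time()-t0<1.5:
    m.hold(.1);f=F(yaw);log.append(round(f,1))
    if abs(f-12)>.8: yaw-=np.clip((12-f)*2e-5,-1e-4,1e-4)/.145;go(yaw,Y,.02)
print("press",log,m.get_time(),yaw-q[2])
np.save("yaw.npy",[yaw])
E
python3 push.py
```

```text
f0 [-0.50497878 -0.14831359 -0.24108347] [0.56718384 0.03981883 0.03370035] [np.float64(0.5666725861998779), np.float64(0.039787851043020406), 0.033]
F -0.599813070783121 5.6167
coarse [-0.9, 0.1, -0.0, -0.6, 0.4, 0.4, -0.3, -1.1, 0.2, -0.5, 0.6, 0.6, 0.0, 0.0, -0.4, 0.9, 0.2, 0.0, 0.4, -0.3, -0.1] 0.07850376784150756 10.8667
fine [(np.float64(28.8), 1.7), (np.float64(26.8), 1.0), (np.float64(24.7), 1.5), (np.float64(22.6), 1.3), (np.float64(20.6), 2.0), (np.float64(18.5), 1.7), (np.float64(16.4), 1.0), (np.float64(14.4), 1.1), (np.float64(12.3), 2.1), (np.float64(10.2), 1.7), (np.float64(8.2), 1.9), (np.float64(6.1), 0.9), (np.float64(4.0), 2.3), (np.float64(2.0), 1.1), (np.float64(-0.1), 2.4), (np.float64(-2.2), 2.0), (np.float64(-4.3), 1.5), (np.float64(-6.3), 1.1), (np.float64(-8.4), 0.8), (np.float64(-10.5), 1.0), (np.float64(-12.5), 2.0), (np.float64(-14.6), 1.3), (np.float64(-16.7), 1.2), (np.float64(-18.7), 1.6), (np.float64(-20.8), 0.3), (np.float64(-22.9), 1.8), (np.float64(-24.9), 1.5), (np.float64(-27.0), 1.7), (np.float64(-29.1), 2.7), (np.float64(-31.2), 1.2), (np.float64(-33.2), 1.8), (np.float64(-35.3), 1.7), (np.float64(-37.4), 3.7), (np.float64(-39.4), 5.3), (np.float64(-41.5), 7.7), (np.float64(-42.2), 8.3), (np.float64(-42.9), 7.3), (np.float64(-43.6), 8.7), (np.float64(-44.3), 8.8), (np.float64(-44.9), 9.6), (np.float64(-45.6), 10.2), (np.float64(-46.3), 11.3), (np.float64(-47.0), 11.1), (np.float64(-47.7), 10.9), (np.float64(-48.4), 12.1)] 28.4167
press [11.8, 12.0, 11.6, 11.7, 11.6, 11.4, 12.2, 12.0, 12.5, 11.5, 11.9, 12.1, 11.8, 11.1] 30.0667 -0.04852180390356117
```

The press held steady at about 12 N for 1.5 s. Next I back off, check the board, and move behind the keeper pin.

```bash
python3 - <<'E'
from h import *
q=np.load("q.npy");yaw=float(np.load("yaw.npy")[0]);h=[q[0],q[1],yaw]
m.servo_line([*loc(h,[145,121]),.033],rate=.02)
m.servo_line([*loc(h,[145,145]),.033],rate=.1);m.servo_line([*loc(h,[145,150]),.13],rate=.2)
a=.13;r=33;k=[205-50*np.sin(a)+r*np.cos(a),126+50*np.cos(a)+r*np.sin(a)]
m.move_to([*loc(q,k),.14],ori(q[2]+a));print(m.get_time(),m.get_joint_positions(),inv(q,m.get_position()))
c=wcam();s=m.camera("scene")["image"][205:355,230:430]
im=np.hstack([cv2.resize(s,(400,300),interpolation=cv2.INTER_CUBIC),cv2.resize(c["image"],(400,300))])
cv2.imwrite("pics/p2.png",im[:,:,::-1])
E
```

```text
32.6833 [-6.33465747e-03  6.80923120e-01  1.47408995e+00 -2.55376898e-05
  9.88466671e-01  1.58312835e+00] [230.6 179.7]
```

View pics/p2.png

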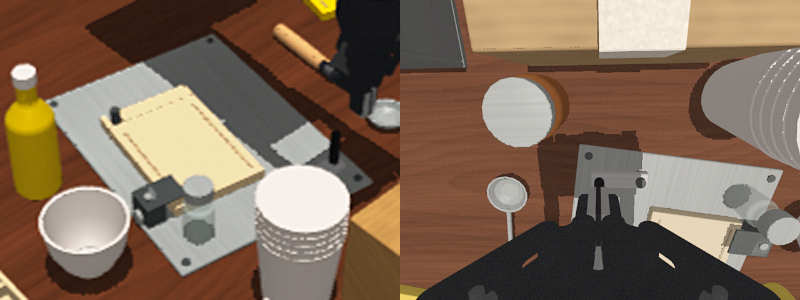

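The pin is at right-panel (599,182), centred ahead of the fingers as predicted. The board rests along the stop with its slot on the peg, so I swing the keeper.

```bash
python3 - <<'E'
from h import *
q=np.load("q.npy");Z=.056
def go(a,r,rate,z=Z):
    k=[205-50*np.sin(a)+r*np.cos(a),126+50*np.cos(a)+r*np.sin(a)];m.servo_line([*loc(q,k),z],ori(q[2]+a),rate)
go(.13,33,.12);m.hold(.15);f0=np.array(m.get_contact_force())
def F(a): return round(float((np.array(m.get_contact_force())-f0)@[np.cos(q[2]+a),np.sin(q[2]+a),0]),1)
go(.13,19,.05);log=[F(.13)];a=.13
while a<1.52:
    a+=.06;go(a,17,.06);log.append(F(a))
    if log[-1]>8: break
print(log,a,m.get_time())
log=[]
while a<1.75 and m.get_time()<55:
    a+=.01;go(a,17,.03);log.append((round(a,2),F(a)))
    if log[-1][1]>4.5: m.hold(.05); log.append(F(a))
    if log[-1] is not None and not isinstance(log[-1],tuple) and log[-1]>4: break
print(log,m.get_time())
go(a,20,.05);go(a,40,.1);go(a,40,.2,.16)
c=wcam();s=m.camera("scene")["image"][205:355,230:430]
im=np.hstack([cv2.resize(s,(400,300),interpolation=cv2.INTER_CUBIC),cv2.resize(c["image"],(400,300))])
cv2.imwrite("pics/p3.png",im[:,:,::-1]);print(m.get_time())
E
```

```text
[0.5, 0.7, 0.1, 0.5, -0.7, -0.2, -0.6, -1.3, -0.9, -1.2, -0.8, -0.2, -1.1, -0.3, -0.5, 0.5, -0.5, 0.2, -0.8, -0.6, -1.0, 0.1, 0.3, -0.9, -1.5] 1.570000000000001 40.2167
[(1.58, -0.8), (1.59, 0.2), (1.6, 0.8), (1.61, 3.6), (1.62, 7.4), 5.9] 41.5167
42.8833
```

View pics/p3.png

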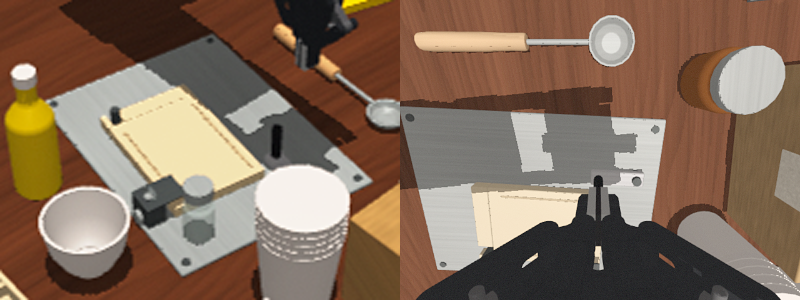

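The keeper arm now lies along the holder's -x behind the board's edge (pin at left-panel (277,140), right-panel (598,182)). Its end stop was felt at the expected angle. The board and bystanders are unchanged and the arm is clear, so I hand in.

```bash
python3 -c "
from rig import manip as m
print(m.get_time(),m.sign_off())"
```

```text
the job is handed in; nothing more can be done
42.8833 None
```

The job is handed in at 42.9 s: the board was pressed on the stop screw at about 12 N for 1.5 s, the keeper was swung round to its end stop behind the board's edge, the arm stands clear, and nothing else looks moved in the last pictures.

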